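Lean the washed cover plate to drip and hold the bath lid at its balance point

ROBOT

A 7-joint arm with a two-finger parallel gripper is mounted at the origin on a cart in front of the work surface, level with it; the furniture and walls round the work are solid. World frame = base frame: x ahead of the robot, y to its left, z up, the work surface at z = 0. Lengths are in m, angles in rad, forces in N, time in s.
With the tool pointing down it reaches from about 0.4 to 0.85 m from the base axis. Payload 10.4 kg.
Tool frame: the origin (TCP) lies midway between the tips of the shut fingers; the grasp point (between the pads) lies 19 mm behind it; x points along the fingers, z is the direction in which the jaws open and shut, and the axes are right-handed (so a half turn about x gives the same grasp; the last joint's range is limited). The gripper opens to 87 mm and grips with 3 to 60 N. Pads are 19 mm wide; open, the fingers measure 117 mm over their backs; the gripper's body (75 mm by 190 mm) begins 51 mm behind the grasp point.
Start: joints at [1.229, 0.332, -0.065, 1.46, 0.022, 1.35, -0.088], TCP at [0.196, -0.594, 0.223] pointing down, gripper open.
Joint ranges: [-2.6, 2.6], [-0.5, 2.12], [-1.47, 1.34], [0.16, 2.42], [-1.27, 4.41], [0.06, 2.06], [-2.6, 2.6]. Speed limits (rad/s): [2.22, 2.22, 2.79, 2.79, 3.14, 3.14, 3.14].

INTERFACE

Orientations are given as a unit quaternion [x, y, z, w].
In Python, from bench import read_state, camera, camera_params, close_job gives the robot as it stands.
- The arm moves only by the tool arm_command, never from a script. Its argument "targets" is a list of rows, each a list of 7 numbers: the closure in counts, from 0 (fully open) to 255 (shut), then the shift along the tool's x, y, z in mm, then the turn, a rotation vector about the tool's x, y, z in rad. A call has 1 to 10 rows; each row is the pose to reach, as a shift and turn from the pose commanded when the call began, along the tool's axes at that moment; what a row does not reach only later rows make up. A row lasts 1/10 s, in which the tool goes at most 50 mm and 8.59 degrees, less where a joint would pass 70% of its speed; a pose out of reach is approached as far as the arm can. A call with a gripper value outside its range is refused whole. The fingers move at their own pace and stop on an object; "newtons" is the grip in N (left out, the last holds). Time passes only in rows, so rows that repeat a pose let the fingers close. It gives the time, the measured TCP pose, the force and the opening at its end, in the units of the state.
- read_state(): the state, without advancing time (a new reading comes with each control period).
- camera(name): name is "side" or "top" or "wrist"; returns the picture (384x512x3 uint8, red, green, blue); there is no depth.
- camera_params(name): a dict with "intrinsics" (3x3 intrinsics, pixels), "xyz" and "orientation" of the camera in the world; the wrist camera has in their place "mount" (4x4, takes a point from camera to tool coordinates, whose origin is the TCP and whose axes are the tool frame's). Camera axes: x right, y down, z forward; pixel columns grow to the right and rows downward; lengths in m; the calibration is good to about 2 mm. The wrist camera is an equidistant fisheye: a pixel r from the principal point sees the ray r / f radians off the axis. A picture is of the moment at which its call begins: read the wrist's pose just before it. camera_params takes no time and is no camera call.
- close_job(): hands the job in, once; it reports no verdict.
The state is a dict: "time": time; "joint_positions": joint angles; "joint_vel": joint speeds; "joint_torque": joint torques, N m; "ee_pos": TCP position; "eef_rot": TCP orientation; "ft_force": force on the tool from outside, world axes, zero at the start; "torque": the same for the moment, N m; "width": finger opening in m.
Only numpy, scipy, OpenCV 4.12 (cv2) and the standard library are available. Lean on these libraries where they do the work, as an engineer would, in place of code of your own. Each camera call takes 0.05 s, during which the arm holds its last target.

TASK

The washed cover plate has been left on the lid of the ultrasonic cleaning bath: lean it in the drip tray to drain, one short edge on the tray floor and the other short edge against the bath's right-hand side, and let go of it. Then take the lid by its black ball knob and swing it up, without letting it drop or go over backwards, to the point where it just balances on its hinge and the hole in its ear lines up with the hole in the yellow stay plate. Finish while still holding the lid by the knob, steady at that point, so that I can push the stay pin in; leave the parts standing round about alone.

Things in the scene. Friction and masses are not known exactly. Their poses are not given: they have to be found in the camera images.
- bath: bench-top ultrasonic cleaning bath: fixed stainless open-topped casing 170 mm (its x) by 210 mm (its y), rim 110 mm above the bench, hinged steel lid on top, drip tray along its right side. Origin: centre of the casing on the bench; x points from the control panel (front) to the hinge (rear), y to its left, z up
- side_wall (a point): foot of the bath's right-hand side wall, at bench height in the middle of its length; axes as the bath's. From the wall a fixed drip tray reaches 118 mm to -y: flat floor 3 mm above the bench, upturned outer lip 3 mm thick with its top 11 mm above the bench; 170 mm long in x, the same lips at front and rear
- cover_plate: loose flat light-alloy cover plate, 56 mm (its x) by 140 mm (its y) by 8 mm (its z), about 0.2 kg, with bolt holes. Origin: centre of its underside, z out of its upper face. At first it lies flat on the closed lid behind the knob, its length about parallel to the hinge. Leaning with a short edge on the tray floor, its foot is kept from sliding away by the tray's outer lip
- lid (a joint): hinge of the lid, rad: 0 closed, grows as the lid's front swings up and back, rear stop at 1.95; nearly frictionless. The lid (172 x 212 mm, 0.5 kg, upper face 116 mm above the bench when closed) balances at 1.47, nearly upright: below that it falls shut, above it over backwards. There the hole in the ear on its left edge lines up with the stay plate's hole
- lid_hinge (a point): point on the lid's hinge axis in the middle of its length, 90 mm behind the bath's origin (+x) and 106 mm above the bench, axes as the bath's; the lid turns about the bath's y direction through this point
- lid_knob (a point): centre of the black ball knob (28 mm diameter, on a 12 mm stem) near the lid's front edge. Closed, it stands 157 mm in front of (-x) and 38 mm above the hinge axis, 28 mm above the lid's upper face and 18 mm behind the lid's front edge; it turns with the lid, and may pivot between two fingers that hold it along the bath's y
- stay_hole (a point): centre of the 9 mm hole in the yellow upright stay plate (26 mm wide, 3 mm thick) on the bath's left side, 52 mm from the hinge axis; fixed to the bath, axes as the bath's
- injector_a: bystander: silver and brass fuel injector, 62 x 123 x 23 mm, lying on the bench; origin: centre of its underside
- injector_b: bystander: brass-coloured fuel injector with a dark collar, 62 x 123 x 23 mm, lying on the bench; origin: centre of its underside
- piston_a: bystander: grey piston, 66 mm across, 58 mm high, standing on the bench; origin: centre of its underside
- oil_bottle_a: bystander: blue oil bottle with a yellow spout, 43 x 62 x 167 mm, standing on the bench; origin: centre of its underside

How it is judged:
On the way:
1. the cover plate leans in the drip tray against the bath's right-hand side, let go and at rest, while the lid is still shut (angle between the y axis of cover_plate and the z axis of bath, either way round between 0.2 and 1.05 rad and y of cover_plate in the frame of bath between -0.195 and -0.115 m and x of cover_plate in the frame of bath between -0.075 and 0.075 m and height (world z) of cover_plate between 0.03 and 0.085 m and contact force between cover_plate and bath above 0.3 N and contact force between cover_plate and the arm below 0.05 N and contact force between cover_plate and the fingers below 0.05 N and linear speed of cover_plate below 0.03 m/s and value of joint lid below 0.06 rad), for 0.3 s.
At the end, for the whole second after the job is handed in: fingers hold the lid by its knob, still, within 0.06 rad of balance (1.47 rad), nothing else carrying it; the plate, untouched and at rest, leans in the tray on the right side wall, its length 0.2 to 1.05 rad off vertical, its middle 30 to 85 mm up, 10 to 90 mm from the wall (value of joint lid between 1.409 and 1.529 rad and velocity of joint lid between -0.05 and 0.05 rad/s and contact force between the fingers and lid above 0.5 N and distance between the grasp point and lid_knob below 0.04 m and contact force between lid and cover_plate below 0.05 N and angle between the y axis of cover_plate and the z axis of bath, either way round between 0.2 and 1.05 rad and y of cover_plate in the frame of bath between -0.195 and -0.115 m and x of cover_plate in the frame of bath between -0.075 and 0.075 m and height (world z) of cover_plate between 0.03 and 0.085 m and contact force between cover_plate and bath above 0.3 N and contact force between cover_plate and the arm below 0.05 N and contact force between cover_plate and the fingers below 0.05 N and linear speed of cover_plate below 0.03 m/s); the arm keeps its last pose, push and grip.
It fails at once if the lid drops, slams or is flung (faster than 2.5 rad/s) (velocity of joint lid above 2.5 rad/s or velocity of joint lid below -2.5 rad/s).
It fails at once if the lid goes over backwards (0.2 rad past its balance point) (value of joint lid above 1.669 rad).
It fails at once if an injector, the piston or the oil bottle is moved more than 25 mm (distance of any of injector_a, injector_b, piston_a, oil_bottle_a from where it was at the start of the episode above 0.025 m).
It also fails if it takes over 72 s, if anything falls off the work surface, if the arm or the gripper's body presses on something with over 40 N, if the wrist force passes 120 N, or if a joint passes its speed limit or range.

## Working session

There is one attempt and no reset: what is moved stays moved. The work goes in short steps, Python scripts to look and compute and a tool call to move; the robot and the scene stay as the last step left them, time stands still between calls to the robot, and variables do not carry over. Pictures are saved under pics/ and viewed, and the job is handed in when it is done.

Besides the shell and the picture viewer there is one more tool, called after ">>>" by a JSON object that holds its "api" and its "payload". arm_command: Moves the arm, as the interface text tells. Its arguments: {"type":"object","properties":{"targets":{"type":"array"},"newtons":{"type":"number"}},"required":["targets"]}

```bash
mkdir -p pics; ls; python3 - <<'E'
from bench import *
import cv2
print(read_state())
for n in ["side","top","wrist"]:
    p=camera_params(n);print(n,p)
    im=camera(n);cv2.imwrite(f"pics/{n}0.png",im[:,:,::-1])
E
```

```text
pics
{'time': 0.0, 'joint_positions': array([ 1.22936093,  0.33284187, -0.06466363,  1.46095007,  0.02160993,
        1.34988827, -0.08849435]), 'joint_vel': array([-0.00034184, -0.00169217, -0.00075336, -0.00180964, -0.00116454,
       -0.00076759,  0.00238988]), 'joint_torque': array([ 5.92152155e-04, -6.23265696e+01,  2.48546444e-02, -3.89890480e+01,
       -6.12807227e-02,  3.95702349e-02,  1.22610259e-04]), 'ee_pos': array([ 0.19576234, -0.59314374,  0.22176841]), 'eef_rot': array([ 0.41455266,  0.57344642, -0.4140268 ,  0.57261428]), 'ft_force': array([-0.1237987 , -0.14563525,  0.41188742]), 'torque': array([ 0.02850699, -0.02796292,  0.03673598]), 'width': 0.08706451455260679}
side {'intrinsics': array([[388.34099284,   0.        , 256.27463614],
       [  0.        , 388.34099284, 198.23184678],
       [  0.        ,   0.        ,   1.        ]]), 'xyz': array([ 0.52219625, -1.11558719,  0.64213465]), 'orientation': array([ 0.84990567, -0.01582253,  0.01783723, -0.52639514])}
top {'intrinsics': array([[423.97181725,   0.        , 260.7684328 ],
       [  0.        , 423.97181725, 182.69181948],
       [  0.        ,   0.        ,   1.        ]]), 'xyz': array([ 0.51824942, -0.05533803,  1.34316666]), 'orientation': array([-0.70143614,  0.7125316 , -0.01503868,  0.00773879])}
wrist {'intrinsics': array([[297.31863964,   0.        , 252.98375583],
       [  0.        , 297.31863964, 190.5983908 ],
       [  0.        ,   0.        ,   1.        ]]), 'mount': array([[ 5.35280618e-04, -2.59715793e-01,  9.65684949e-01,
        -1.62298284e-01],
       [-1.46362907e-03, -9.65684256e-01, -2.59714795e-01,
         7.11058364e-02],
       [ 9.99998786e-01, -1.27438427e-03, -8.97039650e-04,
         6.19414573e-04],
       [ 0.00000000e+00,  0.00000000e+00,  0.00000000e+00,
         1.00000000e+00]])}
```

View pics/side0.png

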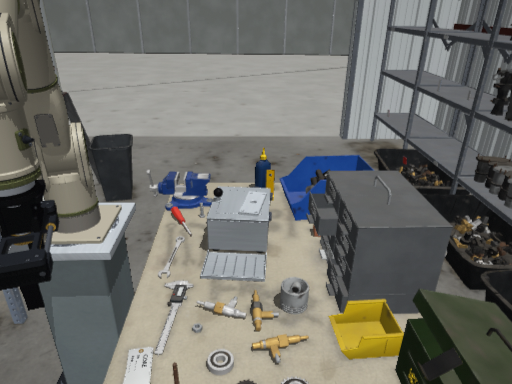

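View pics/top0.png

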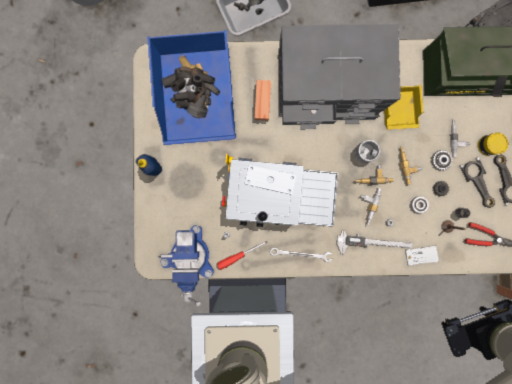

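View pics/wrist0.png

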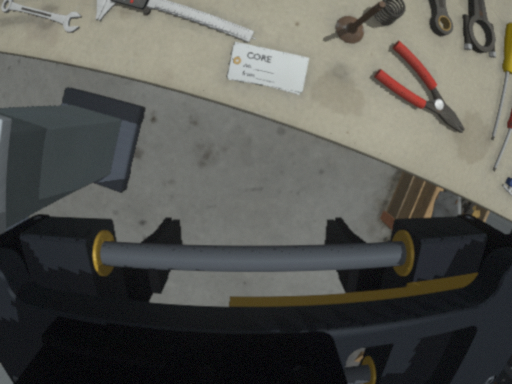

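```bash
python3 - <<'E'
import cv2
im=cv2.imread("pics/top0.png")[145:245,210:350];cv2.imwrite("pics/top0c.png",cv2.resize(im,None,fx=5.5,fy=5.5,interpolation=cv2.INTER_CUBIC))
im=cv2.imread("pics/side0.png")[145:290,190:300];cv2.imwrite("pics/side0c.png",cv2.resize(im,None,fx=4,fy=4,interpolation=cv2.INTER_CUBIC))
E
```

```text
(no output)
```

View pics/top0c.png

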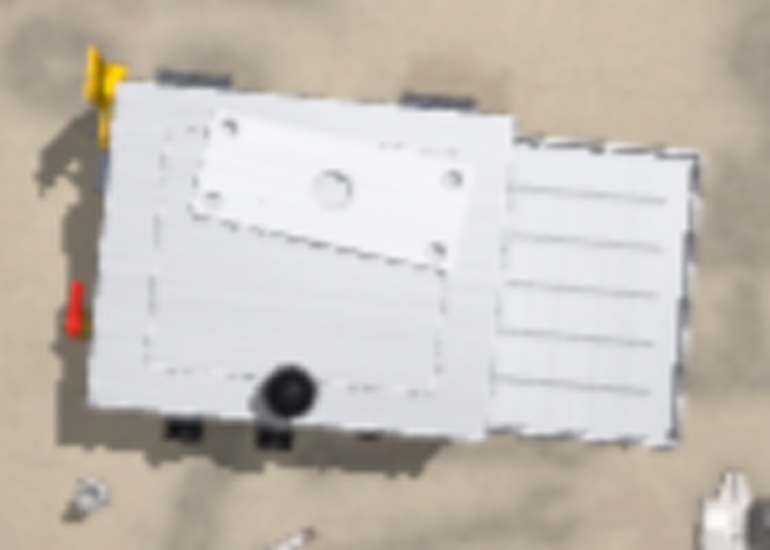

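View pics/side0c.png

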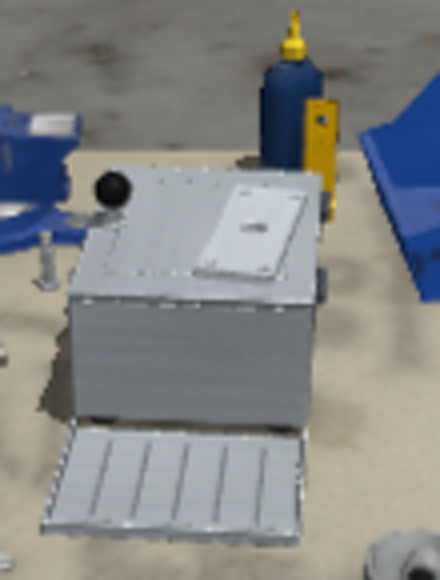

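```bash
cat > h.py <<'E'
import numpy as np, cv2
from scipy.spatial.transform import Rotation as R
from bench import *
def ray(n,uv,z):
    p=camera_params(n);K=p["intrinsics"];r=R.from_quat(p["orientation"]).as_matrix();c=np.array(p["xyz"])
    d=r@np.linalg.inv(K)@np.array([uv[0],uv[1],1.]);return c+d*(z-c[2])/d[2]
def proj(n,P):
    p=camera_params(n);K=p["intrinsics"];r=R.from_quat(p["orientation"]).as_matrix()
    q=K@(r.T@(np.array(P)-p["xyz"]));return q[:2]/q[2]
def state():
    s=read_state();return s
E
python3 - <<'E'
from h import *
def t(u,v): return ((u+.5)/5.5-.5+210,(v+.5)/5.5-.5+145)
def s(u,v): return ((u+.5)/4-.5+190,(v+.5)/4-.5+145)
print("top lid")
L=[ray("top",t(*q),.116) for q in [(118,83),(513,116),(488,440),(88,405)]]
for q in L: print(q.round(4))
print("plate")
P=[ray("top",t(*q),.124) for q in [(218,110),(472,165),(443,268),(193,212)]]
for q in P: print(q.round(4))
print("knob",ray("top",t(290,391),.144))
print("tray",[ray("top",t(*q),.011).round(4) for q in [(700,155),(675,445)]])
print("side lid")
for q in [(108,170),(322,178),(313,303),(70,297)]: print(ray("side",s(*q),.116).round(4))
for q in [(236,187),(307,192),(268,277),(195,272)]: print(ray("side",s(*q),.124).round(4))
print("knob",ray("side",s(113,189),.144))
print("tray",[ray("side",s(*q),.011).round(4) for q in [(41,530),(299,543)]])
print([ray("side",s(*q),.0).round(4) for q in [(75,422),(308,430)]])
for name,A in(("lid",L),("plate",P)):
    e=A[1]+A[2]-A[0]-A[3]; print(name,np.mean(A,0),"rightdir ang",np.arctan2(e[1],e[0])+np.pi/2, np.linalg.norm(e)/2)
E
```

```text
top lid
[0.6258 0.0168 0.116 ]
[ 0.6052 -0.1913  0.116 ]
[ 0.4349 -0.1749  0.116 ]
[0.4567 0.0348 0.116 ]
plate
[ 0.6101 -0.0358  0.124 ]
[ 0.5792 -0.1684  0.124 ]
[ 0.5255 -0.1522  0.124 ]
[ 0.5569 -0.022   0.124 ]
knob [ 0.46355861 -0.07092317  0.144     ]
tray [array([ 0.5886, -0.3098,  0.011 ]), array([ 0.4232, -0.2919,  0.011 ])]
side lid
[0.4537 0.0238 0.116 ]
[0.625  0.0058 0.116 ]
[ 0.6032 -0.1951  0.116 ]
[ 0.4372 -0.1832  0.116 ]
[ 0.5553 -0.0266  0.124 ]
[ 0.6099 -0.0365  0.124 ]
[ 0.5734 -0.1722  0.124 ]
[ 0.5229 -0.1639  0.124 ]
knob [ 0.46261248 -0.07056971  0.144     ]
tray [array([ 0.4221, -0.3025,  0.011 ]), array([ 0.588 , -0.3205,  0.011 ])]
[array([ 0.4346, -0.1631,  0.    ]), array([ 0.604 , -0.1777,  0.    ])]
lid [ 0.530635   -0.07864548  0.116     ] rightdir ang -0.10104696455058981 0.2099625762954015
plate [ 0.56794334 -0.09460695  0.124     ] rightdir ang -0.23237783122404942 0.13506574630598034
```

```bash
cat >> h.py <<'E'
YAW=-0.101; C=np.array([0.5305,-0.079,0.]); RB=R.from_euler('z',YAW).as_matrix()
def b2w(p): return C+RB@np.array(p,float)
def tool(approach,jaw):
    x=np.array(approach,float);x/=np.linalg.norm(x);z=np.array(jaw,float);z-=x*(x@z);z/=np.linalg.norm(z)
    return np.column_stack([x,np.cross(z,x),z])
def rel(pos,M,tcp=True):
    s=read_state();R0=R.from_quat(s["eef_rot"]).as_matrix()
    d=R0.T@(np.array(pos)-s["ee_pos"])*1000; rv=R.from_matrix(R0.T@M).as_rotvec()
    print("shift",d.round(1),"turn",rv.round(3),"t",round(s["time"],2)); return d,rv
def show():
    s=read_state();M=R.from_quat(s["eef_rot"]).as_matrix()
    print("t",round(s["time"],2),"pos",s["ee_pos"].round(4),"bath",(RB.T@(s["ee_pos"]-C)).round(4),"\nM(bath)",(RB.T@M).round(3).tolist(),"F",s["ft_force"].round(2),"w",round(s["width"],4),"q",s["joint_positions"].round(2))
E
python3 - <<'E'
from h import *
s=read_state();print(R.from_quat(s["eef_rot"]).as_matrix().round(3))
a=-0.232
for sg in (1,-1):
    M=tool([0,0,-1],[sg*np.cos(a),sg*np.sin(a),0]);rel([0.568,-0.0946,0.22],M)
for n,u in (("injA",(372,207)),("injB",(377,181)),("injC",(405,165)),("pist",(368,150))): print(n,ray("top",u,0.02).round(3),(RB.T@(ray("top",u,0.02)-C)).round(3))
E
```

```text
[[-0.     0.95   0.313]
 [ 0.001  0.313 -0.95 ]
 [-1.    -0.    -0.001]]
shift [   2.3  509.7 -356.9] turn [-1.02e+00 -1.00e-03 -0.00e+00] t 0.15
shift [   2.3  509.7 -356.9] turn [ 2.122e+00 -1.000e-03  1.000e-03] t 0.15
injA [ 0.479 -0.416  0.02 ] [-0.017 -0.34   0.02 ]
injB [ 0.56  -0.433  0.02 ] [ 0.066 -0.35   0.02 ]
injC [ 0.609 -0.523  0.02 ] [ 0.123 -0.434  0.02 ]
pist [ 0.658 -0.407  0.02 ] [ 0.16  -0.314  0.02 ]
```

>>> {"api": "arm_command", "payload": {"targets": [[0,0,40,-28,-0.08,0,0],[0,0,80,-56,-0.16,0,0],[0,0,120,-84,-0.24,0,0],[0,0,160,-112,-0.32,0,0],[0,0,200,-140,-0.4,0,0],[0,0,240,-168,-0.48,0,0],[0,0,280,-196,-0.56,0,0],[0,0,320,-224,-0.64,0,0],[0,0,360,-252,-0.72,0,0],[0,0,400,-280,-0.8,0,0]], "newtons": 20}}

```text
time: 1.15
ee_pos: [0.4887, -0.2005, 0.2226]
eef_rot: [0.157, 0.689, -0.158, 0.689]
ft_force: [-0.0, -0.3, 1.2]
width: 0.0869
```

```bash
python3 - <<'E'
from h import *
show()
a=-0.232
rel([0.568,-0.0946,0.22],tool([0,0,-1],[np.cos(a),np.sin(a),0]))
E
```

```text
t 1.15 pos [ 0.4887 -0.2005  0.2226] bath [-0.0293 -0.1251  0.2226] 
M(bath) [[0.0, 0.341, 0.94], [-0.0, 0.94, -0.341], [-1.0, -0.0, 0.0]] F [-0.04 -0.29  1.15] w 0.0869 q [ 0.75  0.15 -0.49  1.69  0.07  1.31 -0.2 ]
shift [  2.6 129.9  25.4] turn [-0.217  0.     0.   ] t 1.15
```

>>> {"api": "arm_command", "payload": {"targets": [[0,5,43,8,-0.07,0,0],[0,10,86,17,-0.14,0,0],[0,20,130,25,-0.217,0,0],[0,22,130,25,-0.217,0,0],[0,22,130,25,-0.217,0,0],[0,22,130,25,-0.217,0,0]]}}

```text
time: 1.75
ee_pos: [0.5669, -0.0975, 0.2005]
eef_rot: [0.083, 0.702, -0.084, 0.702]
ft_force: [0.5, 0.8, 0.8]
width: 0.0871
```

```bash
python3 - <<'E'
from h import *
show()
cv2.imwrite("pics/w1.png",camera("wrist")[:,:,::-1])
cv2.imwrite("pics/t1.png",cv2.resize(camera("top")[145:245,210:350],None,fx=5.5,fy=5.5)[:,:,::-1])
E
```

```text
t 1.75 pos [ 0.5669 -0.0975  0.2005] bath [ 0.038  -0.0147  0.2005] 
M(bath) [[-0.0, 0.135, 0.991], [-0.001, 0.991, -0.135], [-1.0, -0.001, -0.0]] F [0.52 0.78 0.84] w 0.0871 q [ 0.58  0.29 -0.58  1.6   0.17  1.3  -0.27]
```

View pics/w1.png

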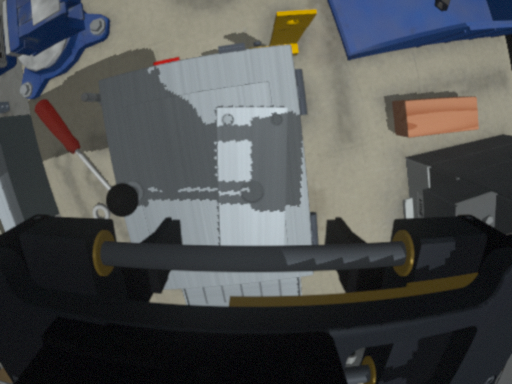

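```bash
cat >> h.py <<'E'
def wray(uv,z,s=None):
    s=s or read_state();p=camera_params("wrist");K=p["intrinsics"];m=np.array(p["mount"])
    v=np.array([uv[0]-K[0,2],uv[1]-K[1,2]]);r=np.linalg.norm(v);th=r/K[0,0]
    d=np.array([*(v/max(r,1e-9)*np.sin(th)),np.cos(th)])
    M=R.from_quat(s["eef_rot"]).as_matrix();d=M@m[:3,:3]@d;c=s["ee_pos"]+M@m[:3,3]
    return c+d*(z-c[2])/d[2]
E
python3 - <<'E'
from h import *
for q in [(217,107),(291,108),(301,170),(218,170),(303,200),(218,200),(218,225),(305,225)]: print(q,wray(q,.124).round(4))
print("knob",wray((122,199),.144), "plate far hole",[wray(q,.124).round(4) for q in[(228,119),(277,119),(252,191)]])
E
python3 -c "
import cv2;im=cv2.imread('pics/w1.png')[90:240,90:330];cv2.imwrite('pics/w1c.png',cv2.resize(im,None,fx=3.3,fy=3.3))"
```

```text
(217, 107) [ 0.5572 -0.0179  0.124 ]
(291, 108) [ 0.6144 -0.0326  0.124 ]
(301, 170) [ 0.6115 -0.0841  0.124 ]
(218, 170) [ 0.545  -0.0679  0.124 ]
(303, 200) [ 0.608  -0.1099  0.124 ]
(218, 200) [ 0.5381 -0.0928  0.124 ]
(218, 225) [ 0.5319 -0.1146  0.124 ]
(305, 225) [ 0.6055 -0.1328  0.124 ]
knob [ 0.46352763 -0.06797859  0.144     ] plate far hole [array([ 0.5634, -0.0295,  0.124 ]), array([ 0.6014, -0.0388,  0.124 ]), array([ 0.5679, -0.0919,  0.124 ])]
```

View pics/w1c.png

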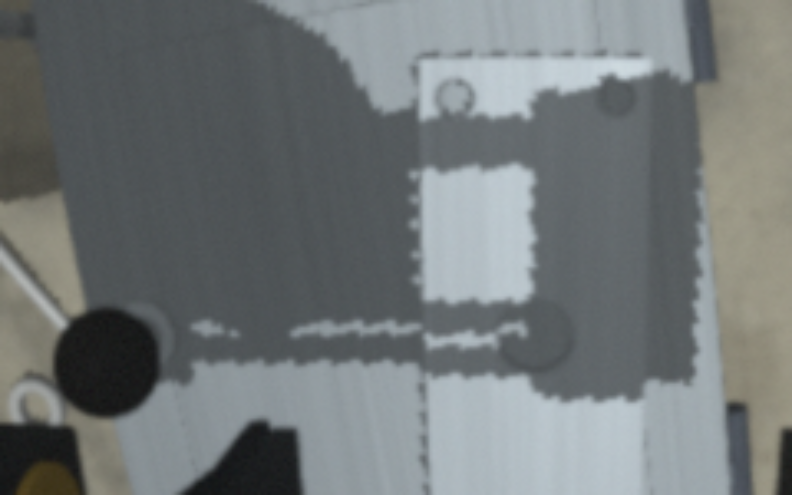

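>>> {"api": "arm_command", "payload": {"targets": [[0,30,3,0,0,0,0],[0,55,3,0,0,0,0],[0,72,3,0,0,0,0],[0,80,3,0,0,0,0],[0,80,3,0,0,0,0],[0,80,3,0,0,0,0]]}}

```text
time: 2.45
ee_pos: [0.5684, -0.0938, 0.1216]
eef_rot: [0.083, 0.702, -0.083, 0.703]
ft_force: [-0.1, 0.2, 0.4]
width: 0.0866
```

```bash
python3 - <<'E'
from h import *
show()
cv2.imwrite("pics/w2.png",camera("wrist")[:,:,::-1])
E
```

```text
t 2.45 pos [ 0.5684 -0.0938  0.1216] bath [ 0.0392 -0.0109  0.1216] 
M(bath) [[0.001, 0.134, 0.991], [-0.0, 0.991, -0.134], [-1.0, -0.0, 0.001]] F [-0.1   0.18  0.42] w 0.0866 q [ 0.56  0.36 -0.57  1.69  0.21  1.15 -0.31]
```

View pics/w2.png

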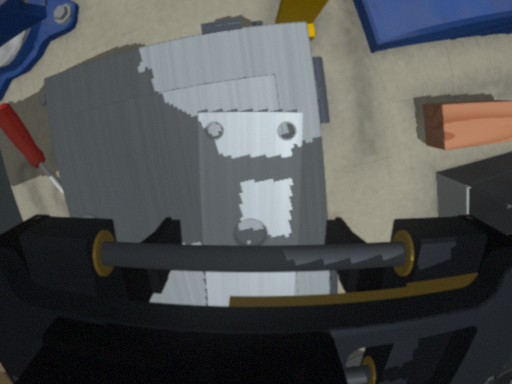

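>>> {"api": "arm_command", "payload": {"targets": [[0,3,0,0,0,0,0],[0,3.5,0,0,0,0,0],[100,3.5,0,0,0,0,0],[140,3.5,0,0,0,0,0],[140,3.5,0,0,0,0,0],[140,3.5,0,0,0,0,0],[140,3.5,0,0,0,0,0],[140,3.5,0,0,0,0,0]], "newtons": 25}}

```text
time: 3.3
ee_pos: [0.5679, -0.0933, 0.1171]
eef_rot: [0.083, 0.702, -0.083, 0.702]
ft_force: [-0.8, 0.2, 2.0]
width: 0.0553
```

```bash
python3 - <<'E'
from h import *
show()
E
```

```text
t 3.3 pos [ 0.5679 -0.0933  0.1171] bath [ 0.0386 -0.0105  0.1171] 
M(bath) [[-0.0, 0.134, 0.991], [-0.0, 0.991, -0.134], [-1.0, -0.0, -0.0]] F [-0.76  0.16  2.04] w 0.0553 q [ 0.56  0.36 -0.57  1.7   0.21  1.14 -0.31]
```

>>> {"api": "arm_command", "payload": {"targets": [[140,-15,0,0,0,0,0],[140,-40,0,0,0,0,0],[140,-70,0,0,0,0,0],[140,-100,0,0,0,0,0],[140,-100,0,0,0,0,0],[140,-100,0,0,0,0,0]]}}

```text
time: 3.9
ee_pos: [0.5682, -0.0933, 0.2179]
eef_rot: [0.083, 0.702, -0.083, 0.703]
ft_force: [-0.3, 0.3, -2.6]
width: 0.0557
```

```bash
cat >> h.py <<'E'
def plate_goal(dz=0.,y=-0.162,th=0.82,x=0.,z=0.0545):
    ph=np.pi/2-th;a=np.array([0,np.sin(ph),-np.cos(ph)])
    return b2w(np.array([x,y,z+dz])+0.003*a), tool(RB@a,RB@np.array([1,0,0]))
E
python3 - <<'E'
from h import *
show()
rel(*plate_goal(0.13))
cv2.imwrite("pics/w3.png",camera("wrist")[:,:,::-1])
E
```

```text
t 3.9 pos [ 0.5682 -0.0933  0.2179] bath [ 0.0389 -0.0105  0.2179] 
M(bath) [[0.001, 0.134, 0.991], [-0.0, 0.991, -0.134], [-1.0, -0.0, 0.001]] F [-0.32  0.27 -2.6 ] w 0.0557 q [ 0.57  0.28 -0.59  1.58  0.16  1.33 -0.27]
shift [  35.6 -153.4  -18.7] turn [-0.127  0.052  0.75 ] t 3.9
```

View pics/w3.png

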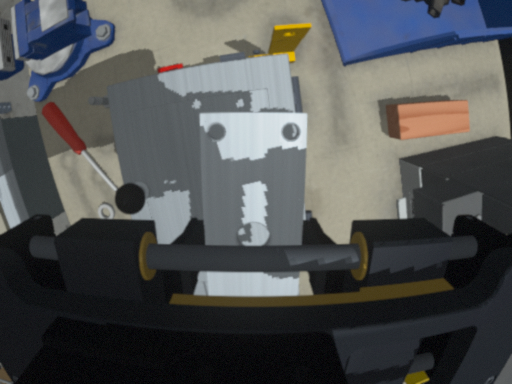

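>>> {"api": "arm_command", "payload": {"targets": [[140,0,-20,-2,-0.016,0.006,0.09],[140,0,-40,-4,-0.03,0.012,0.19],[140,0,-60,-7,-0.047,0.02,0.28],[140,0,-80,-9,-0.063,0.026,0.375],[140,0,-100,-12,-0.08,0.032,0.47],[140,8,-120,-14,-0.095,0.04,0.56],[140,18,-138,-16,-0.11,0.045,0.66],[140,32,-153,-19,-0.127,0.052,0.75],[140,35,-153,-19,-0.127,0.052,0.75],[140,35,-153,-19,-0.127,0.052,0.75]]}}

```text
time: 4.95
ee_pos: [0.5129, -0.2379, 0.1797]
eef_rot: [0.294, 0.645, 0.225, 0.668]
ft_force: [0.6, 0.4, -1.7]
width: 0.0553
```

```bash
python3 - <<'E'
from h import *
show()
rel(*plate_goal(0.13))
cv2.imwrite("pics/s4.png",cv2.resize(camera("side")[100:330,130:330],None,fx=2.5,fy=2.5)[:,:,::-1])
cv2.imwrite("pics/w4.png",camera("wrist")[:,:,::-1])
E
```

```text
t 4.95 pos [ 0.5129 -0.2379  0.1797] bath [-0.0015 -0.1599  0.1797] 
M(bath) [[-0.003, 0.005, 1.0], [0.684, 0.729, -0.002], [-0.729, 0.684, -0.005]] F [ 0.56  0.43 -1.71] w 0.0553 q [ 1.08  0.62 -0.54  1.42 -0.35  1.55  0.54]
shift [-1.9  1.7  1.5] turn [-0.005 -0.003 -0.003] t 4.95
```

View pics/s4.png

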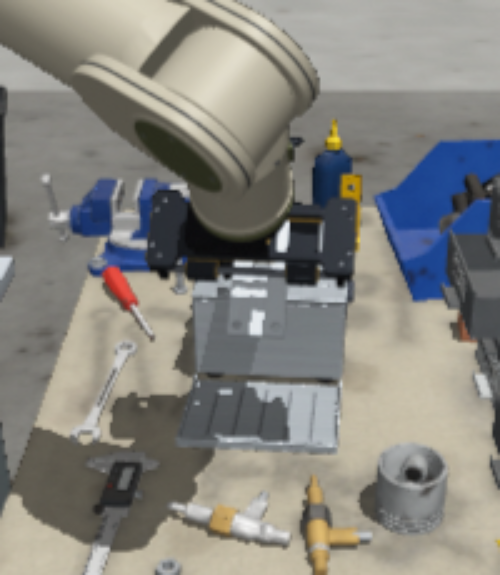

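View pics/w4.png

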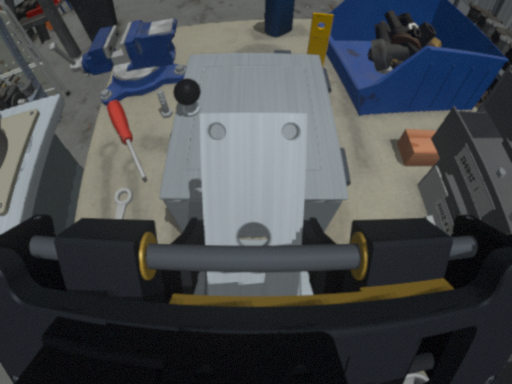

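```bash
python3 - <<'E'
from h import *
for dz in (0.08,0.04,0.015,0.005,0.0): rel(*plate_goal(dz))
E
```

```text
shift [ 35.5 -35.4   0.3] turn [ 0.    -0.002 -0.   ] t 5.05
shift [ 64.7 -62.7   0.3] turn [ 0.    -0.002 -0.   ] t 5.05
shift [ 83.  -79.8   0.4] turn [ 0.    -0.002 -0.   ] t 5.05
shift [ 90.3 -86.6   0.4] turn [ 0.    -0.002 -0.   ] t 5.05
shift [ 94.  -90.    0.4] turn [ 0.    -0.002 -0.   ] t 5.05
```

>>> {"api": "arm_command", "payload": {"targets": [[140,18,-18,0,0,0,0],[140,36,-35,0,0,0,0],[140,50,-49,0,0,0,0],[140,64,-62,0,0,0,0],[140,75,-72,0,0,0,0],[140,83,-80,0,0,0,0],[140,83,-80,0,0,0,0],[140,83,-80,0,0,0,0]]}}

```text
time: 5.85
ee_pos: [0.5138, -0.2395, 0.0672]
eef_rot: [0.292, 0.644, 0.226, 0.67]
ft_force: [-0.2, 0.2, -2.6]
width: 0.0556
```

```bash
python3 - <<'E'
from h import *
show()
for dz in (0.005,0.0): rel(*plate_goal(dz))
cv2.imwrite("pics/s5.png",cv2.resize(camera("side")[150:310,170:310],None,fx=4,fy=4)[:,:,::-1])
E
```

```text
t 5.85 pos [ 0.5138 -0.2395  0.0672] bath [-0.0004 -0.1614  0.0672] 
M(bath) [[-0.001, 0.001, 1.0], [0.683, 0.731, -0.0], [-0.731, 0.683, -0.001]] F [-0.19  0.22 -2.65] w 0.0556 q [ 1.07  0.75 -0.51  1.48 -0.31  1.39  0.62]
shift [ 8.2 -5.7  0.4] turn [-0.001 -0.001 -0.001] t 5.85
shift [11.9 -9.1  0.4] turn [-0.001 -0.001 -0.001] t 5.85
```

View pics/s5.png

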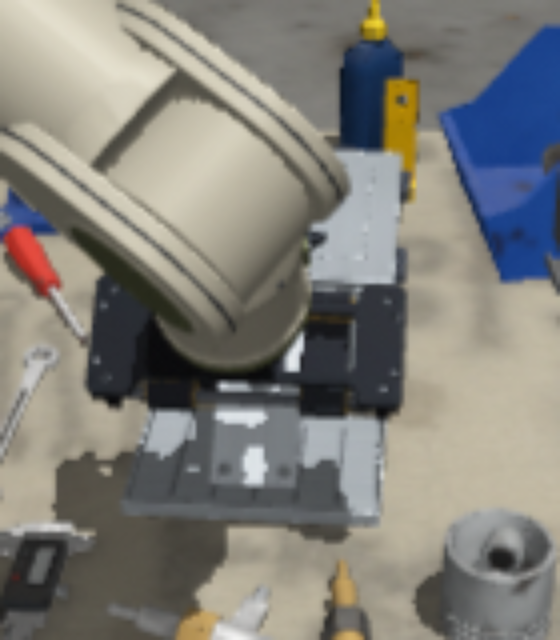

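>>> {"api": "arm_command", "payload": {"targets": [[140,4,-3,0,0,0,0],[140,8,-6,0,0,0,0],[140,10,-7.5,0,0,0,0],[140,10,-7.5,0,0,0,0],[140,10,-7.5,0,0,0,0]]}}

```text
time: 6.4
ee_pos: [0.5136, -0.2381, 0.0544]
eef_rot: [0.293, 0.644, 0.226, 0.669]
ft_force: [0.7, 0.5, -1.6]
width: 0.0555
```

```bash
python3 - <<'E'
from h import *
show()
for dz in (0.0,): rel(*plate_goal(dz))
E
```

```text
t 6.4 pos [ 0.5136 -0.2381  0.0544] bath [-0.0007 -0.16    0.0544] 
M(bath) [[-0.001, 0.001, 1.0], [0.683, 0.731, 0.0], [-0.731, 0.683, -0.002]] F [ 0.73  0.49 -1.56] w 0.0555 q [ 1.06  0.76 -0.51  1.49 -0.3   1.37  0.63]
shift [ 1.5 -1.4  0.7] turn [-0.001 -0.001 -0.001] t 6.4
```

>>> {"api": "arm_command", "payload": {"targets": [[140,1.5,-1.5,0,0,0,0],[140,2.5,-2.5,0,0,0,0],[140,2.5,-2.5,0,0,0,0]]}}

```text
time: 6.7
ee_pos: [0.5135, -0.2382, 0.0507]
eef_rot: [0.293, 0.644, 0.226, 0.669]
ft_force: [0.5, 0.6, -2.0]
width: 0.0554
```

```bash
python3 - <<'E'
from h import *
show()
for dz in (0.0,): rel(*plate_goal(dz))
cv2.imwrite("pics/s6.png",cv2.resize(camera("side")[220:300,190:290],None,fx=6,fy=6)[:,:,::-1])
cv2.imwrite("pics/w6.png",camera("wrist")[:,:,::-1])
E
```

```text
t 6.7 pos [ 0.5135 -0.2382  0.0507] bath [-0.0008 -0.1601  0.0507] 
M(bath) [[-0.001, 0.001, 1.0], [0.683, 0.731, -0.0], [-0.731, 0.683, -0.002]] F [ 0.51  0.62 -1.96] w 0.0554 q [ 1.06  0.77 -0.51  1.49 -0.3   1.37  0.63]
shift [-1.1  1.3  0.8] turn [-0.001 -0.001 -0.001] t 6.7
```

View pics/s6.png

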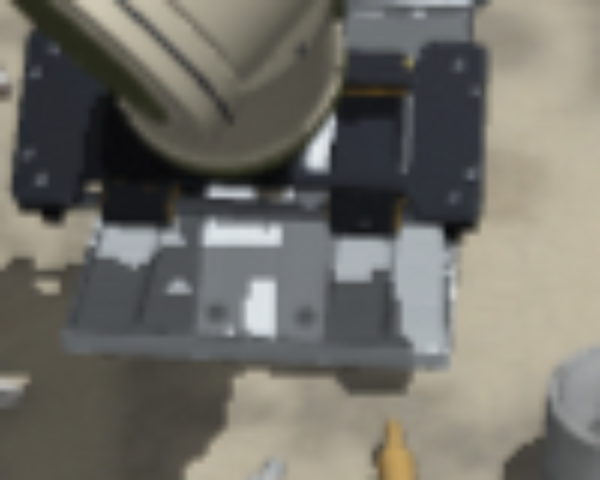

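View pics/w6.png

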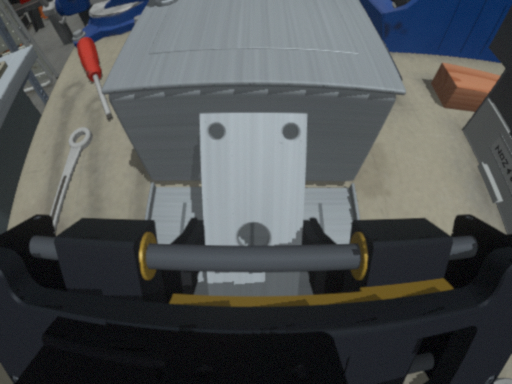

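>>> {"api": "arm_command", "payload": {"targets": [[140,1,-1,0,0,0,0],[140,2,-2,0,0,0,0],[140,2,-2,0,0,0,0]]}}

```text
time: 7.1
ee_pos: [0.5139, -0.2371, 0.0488]
eef_rot: [0.293, 0.644, 0.227, 0.669]
ft_force: [-1.5, 4.4, 4.8]
width: 0.0556
```

>>> {"api": "arm_command", "payload": {"targets": [[140,1,2,0,0,0,0],[140,2.5,3.5,0,0,0,0],[140,2.5,3.5,0,0,0,0]]}}

```text
time: 7.4
ee_pos: [0.5141, -0.2344, 0.0486]
eef_rot: [0.292, 0.644, 0.225, 0.67]
ft_force: [1.2, -1.2, 0.0]
width: 0.0558
```

Now release gently.

>>> {"api": "arm_command", "payload": {"targets": [[115,2.5,3.5,0,0,0,0],[60,0,0,0,0,0,0],[0,0,0,0,0,0,0],[0,0,0,0,0,0,0],[0,0,0,0,0,0,0]]}}

```text
time: 7.9
ee_pos: [0.514, -0.2335, 0.0485]
eef_rot: [0.293, 0.644, 0.226, 0.669]
ft_force: [-0.5, 0.6, 0.6]
width: 0.0795
```

```bash
python3 - <<'E'
from h import *
show()
cv2.imwrite("pics/w7.png",camera("wrist")[:,:,::-1])
E
```

```text
t 7.9 pos [ 0.514  -0.2335  0.0485] bath [-0.0008 -0.1554  0.0485] 
M(bath) [[-0.002, 0.001, 1.0], [0.683, 0.73, 0.001], [-0.73, 0.683, -0.002]] F [-0.45  0.55  0.62] w 0.0795 q [ 1.06  0.77 -0.51  1.49 -0.3   1.36  0.63]
```

View pics/w7.png

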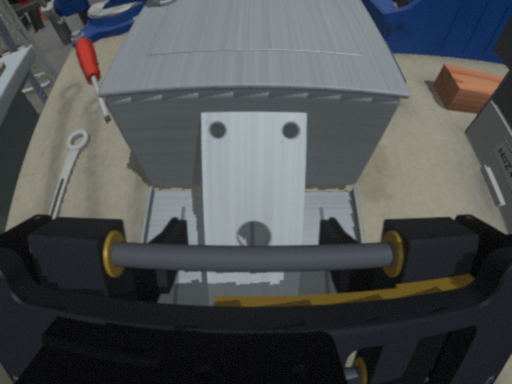

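>>> {"api": "arm_command", "payload": {"targets": [[0,0,0,0,0,0,0],[0,-15,0,0,0,0,0],[0,-40,0,0,0,0,0],[0,-70,0,0,0,0,0],[0,-100,0,0,0,0,0],[0,-130,10,0,0,0,0],[0,-150,20,0,0,0,0],[0,-150,20,0,0,0,0]]}}

```text
time: 8.75
ee_pos: [0.5061, -0.3241, 0.1757]
eef_rot: [0.291, 0.643, 0.224, 0.672]
ft_force: [0.3, 0.4, -0.4]
width: 0.0872
```

```bash
python3 - <<'E'
from h import *
show()
s=read_state();w=camera("wrist")
cv2.imwrite("pics/w8.png",w[:,:,::-1])
k=np.array([-0.067,0,0.144]); print(b2w(k))
M=tool([0,0,-1],-RB@[0,1,0])
rel([0.463,-0.070,0.23],M)
E
```

```text
t 8.75 pos [ 0.5061 -0.3241  0.1757] bath [ 0.0004 -0.2463  0.1757] 
M(bath) [[0.003, -0.0, 1.0], [0.68, 0.734, -0.002], [-0.734, 0.68, 0.003]] F [ 0.33  0.39 -0.41] w 0.0872 q [ 1.1   0.73 -0.49  1.24 -0.3   1.66  0.59]
[ 0.46384144 -0.0722445   0.144     ]
shift [127.1 219.5 -68.2] turn [ 1.489 -0.585 -0.586] t 8.8
```

View pics/w8.png

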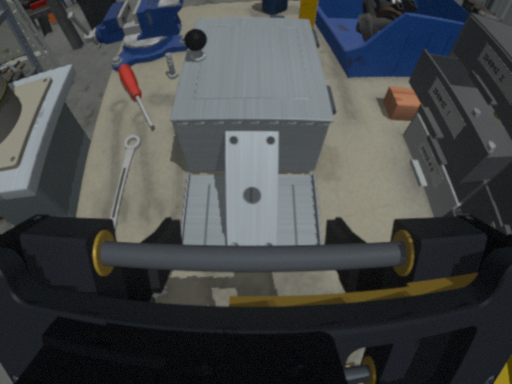

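```bash
python3 - <<'E'
import cv2
im=cv2.imread("pics/top0.png")[15:135,230:410];cv2.imwrite("pics/tb.png",cv2.resize(im,None,fx=4,fy=4))
im=cv2.imread("pics/side0.png")[140:320,240:460];cv2.imwrite("pics/tbs.png",cv2.resize(im,None,fx=3,fy=3))
E
```

```text
(no output)
```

View pics/tb.png

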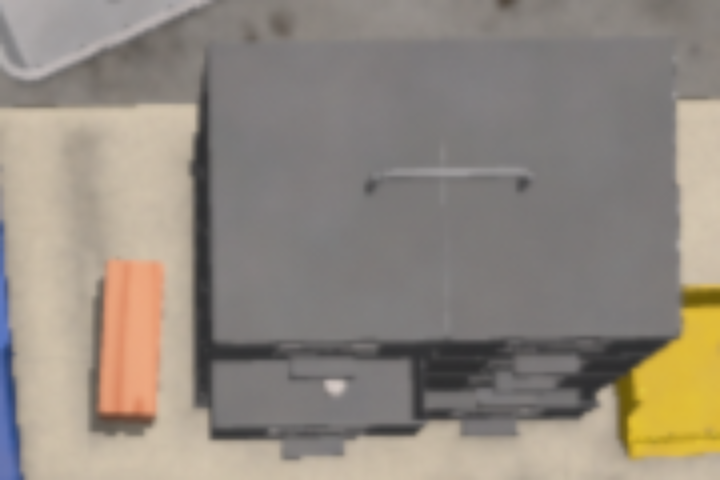

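View pics/tbs.png

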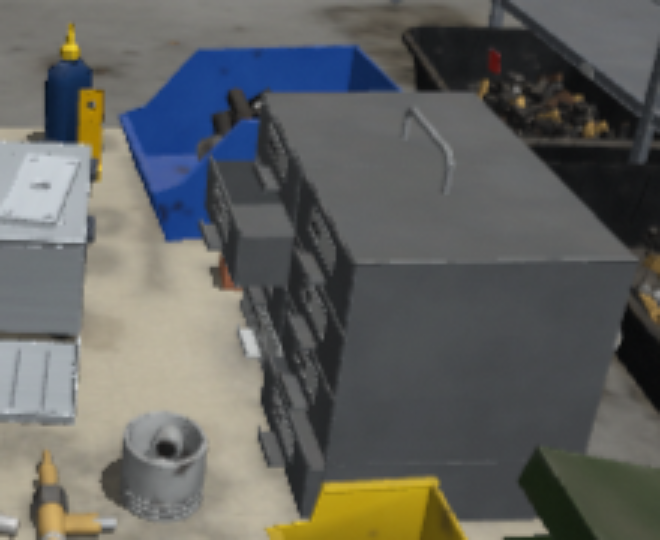

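```bash
cat >> h.py <<'E'
def tri(a,b):
    A=[]
    for n,uv in (("top",a),("side",b)):
        p0=ray(n,uv,0.);p1=ray(n,uv,.3);A.append((p0,(p1-p0)/np.linalg.norm(p1-p0)))
    (p,d),(q,e)=A;S=np.zeros((3,3));r=np.zeros(3)
    for P,D in A:
        m=np.eye(3)-np.outer(D,D);S+=m;r+=m@P
    x=np.linalg.solve(S,r);return x.round(3),round(abs((q-p)@np.cross(d,e)/np.linalg.norm(np.cross(d,e))),4)
E
python3 - <<'E'
from h import *
print("drawer corner L",tri((283,124),(311,193)))
print("drawer corner R",tri((230+420/4,15+432/4),(240+235/3,140+283/3)),tri((230+420/4,15+432/4),(240+230/3,140+207/3)))
print("handle",tri((301,128.6),(307.7,216)))
print("box top corner L",tri((230+212/4,15+340/4),(240+262/3,140+95/3)))
E
```

```text
drawer corner L (array([ 0.724, -0.133,  0.168]), np.float64(0.0099))
drawer corner R (array([ 0.726, -0.285,  0.126]), np.float64(0.0024)) (array([ 0.716, -0.273,  0.192]), np.float64(0.0013))
handle (array([ 0.713, -0.187,  0.124]), np.float64(0.0014))
box top corner L (array([ 0.771, -0.129,  0.232]), np.float64(0.0014))
```

>>> {"api": "arm_command", "payload": {"targets": [[0,-10,20,0,0.12,-0.047,-0.047],[0,-10,40,-3,0.24,-0.094,-0.094],[0,-5,60,-8,0.36,-0.142,-0.142],[0,5,80,-14,0.48,-0.189,-0.189],[0,15,100,-20,0.6,-0.236,-0.236],[0,27,120,-26,0.72,-0.283,-0.283],[0,40,140,-33,0.84,-0.33,-0.33],[0,53,160,-40,0.96,-0.377,-0.377],[0,66,180,-47,1.08,-0.424,-0.424],[0,80,195,-54,1.2,-0.472,-0.472]]}}

```text
time: 9.8
ee_pos: [0.471, -0.1187, 0.2469]
eef_rot: [0.506, 0.54, -0.394, 0.545]
ft_force: [1.1, 0.1, -0.3]
width: 0.0872
```

```bash
python3 - <<'E'
from h import *
show()
M=tool([0,0,-1],-RB@[0,1,0])
rel([0.463,-0.070,0.23],M)
E
```

```text
t 9.8 pos [ 0.471  -0.1187  0.2469] bath [-0.0552 -0.0455  0.2469] 
M(bath) [[0.094, 0.953, 0.287], [0.127, 0.274, -0.953], [-0.988, 0.126, -0.095]] F [ 1.07  0.13 -0.32] w 0.0872 q [ 0.81 -0.01 -0.54  1.81 -0.15  1.27 -1.08]
shift [ 21.5  -1.4 -47.5] turn [ 0.286 -0.113 -0.112] t 9.8
```

>>> {"api": "arm_command", "payload": {"targets": [[0,3,0,-12,0.1,-0.04,-0.04],[0,6,0,-24,0.2,-0.08,-0.08],[0,12,-1,-38,0.286,-0.113,-0.112],[0,17,-1,-47,0.286,-0.113,-0.112],[0,17,-1,-47,0.286,-0.113,-0.112],[0,17,-1,-47,0.286,-0.113,-0.112]]}}

```text
time: 10.4
ee_pos: [0.463, -0.0731, 0.234]
eef_rot: [0.524, 0.476, -0.522, 0.475]
ft_force: [0.8, -1.1, -0.2]
width: 0.0869
```

```bash
python3 - <<'E'
from h import *
show()
s=read_state();w=camera("wrist")
cv2.imwrite("pics/w9.png",w[:,:,::-1])
cv2.imwrite("pics/s9.png",cv2.resize(camera("side")[120:300,150:310],None,fx=3.3,fy=3.3)[:,:,::-1])
E
```

```text
t 10.4 pos [ 0.463  -0.0731  0.234 ] bath [-0.0677 -0.0009  0.234 ] 
M(bath) [[0.0, 1.0, 0.005], [0.003, 0.005, -1.0], [-1.0, 0.0, -0.003]] F [ 0.75 -1.06 -0.19] w 0.0869 q [ 0.71  0.01 -0.64  1.81  0.    1.32 -1.6 ]
```

View pics/w9.png

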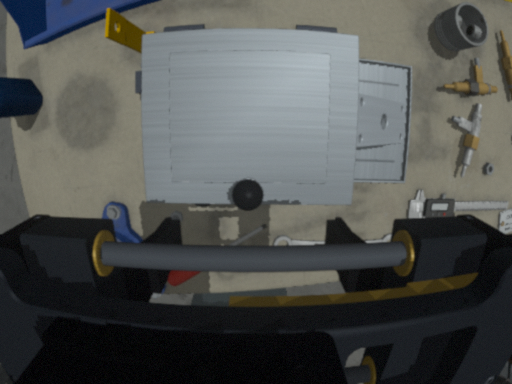

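View pics/s9.png

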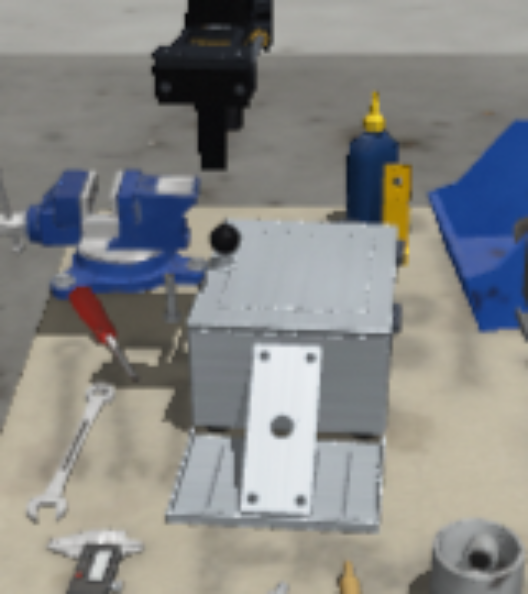

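```bash
python3 - <<'E'
from h import *
b=lambda p:(RB.T@(p-C)).round(4)
k=wray((247,194),.144);print("knob",k,b(k))
for q in [(143,32),(358,34),(353,205),(147,203)]: print(b(wray(q,.116)))
s=lambda u,v:((u+.5)/3.3-.5+150,(v+.5)/3.3-.5+120)
for q in [(240,513),(308,517)]: print("foot",b(ray("side",s(*q),.004)))
for q in [(255,345),(322,347)]: print("top",b(ray("side",s(*q),.100)))
print("hole",b(ray("side",s(283,427),.056)))
E
```

```text
knob [ 0.46402502 -0.06821532  0.144     ] [-0.0672  0.004   0.144 ]
[0.089  0.1069 0.116 ]
[ 0.0863 -0.103   0.116 ]
[-0.0867 -0.1041  0.116 ]
[-0.0852  0.1085  0.116 ]
foot [-0.0299 -0.2118  0.004 ]
foot [ 0.0247 -0.2129  0.004 ]
top [-0.0285 -0.1103  0.1   ]
top [ 0.0276 -0.1092  0.1   ]
hole [ 0.0002 -0.1647  0.056 ]
```

>>> {"api": "arm_command", "payload": {"targets": [[0,30,0.5,-3,0,0,0],[0,60,0.5,-3,0,0,0],[0,85,0.5,-3,0,0,0],[0,100,0.5,-3,0,0,0],[0,106,0.5,-3,0,0,0],[0,106,0.5,-3,0,0,0],[0,106,0.5,-3,0,0,0]]}}

```text
time: 11.2
ee_pos: [0.4648, -0.0694, 0.1291]
eef_rot: [0.525, 0.475, -0.523, 0.475]
ft_force: [-0.3, -0.1, -0.0]
width: 0.0869
```

```bash
python3 - <<'E'
from h import *
show()
cv2.imwrite("pics/w10.png",camera("wrist")[:,:,::-1])
cv2.imwrite("pics/s10.png",cv2.resize(camera("side")[130:260,170:290],None,fx=4.5,fy=4.5)[:,:,::-1])
E
```

```text
t 11.2 pos [ 0.4648 -0.0694  0.1291] bath [-0.0664  0.003   0.1291] 
M(bath) [[0.002, 1.0, 0.004], [0.003, 0.004, -1.0], [-1.0, 0.002, -0.003]] F [-0.32 -0.06 -0.04] w 0.0869 q [ 0.68  0.12 -0.66  1.95  0.08  1.1  -1.68]
```

View pics/w10.png

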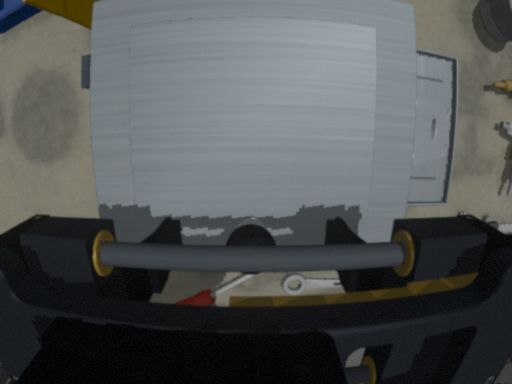

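View pics/s10.png

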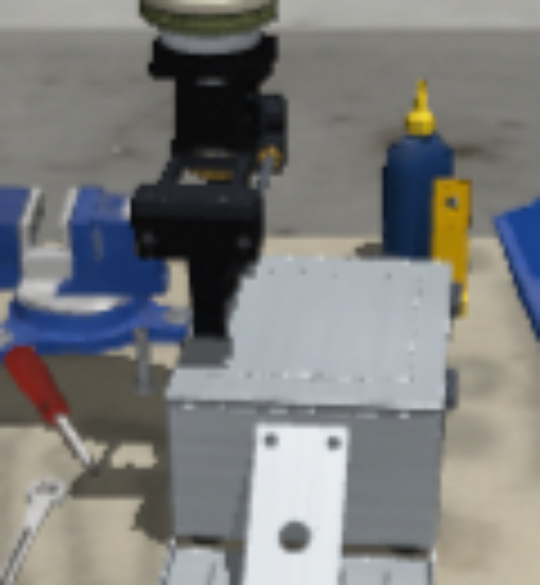

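>>> {"api": "arm_command", "payload": {"targets": [[0,3,-1,0,0,0,0],[100,3,-1,0,0,0,0],[150,3,-1,0,0,0,0],[200,3,-1,0,0,0,0],[220,3,-1,0,0,0,0],[220,3,-1,0,0,0,0],[220,3,-1,0,0,0,0],[220,3,-1,0,0,0,0],[220,3,-1,0,0,0,0]], "newtons": 20}}

```text
time: 12.2
ee_pos: [0.4632, -0.0688, 0.1253]
eef_rot: [0.525, 0.476, -0.523, 0.475]
ft_force: [-0.7, -0.4, -0.4]
width: 0.0308
```

```bash
python3 - <<'E'
from h import *
show()
E
```

```text
t 12.2 pos [ 0.4632 -0.0688  0.1253] bath [-0.0679  0.0034  0.1253] 
M(bath) [[0.001, 1.0, 0.004], [0.003, 0.004, -1.0], [-1.0, 0.001, -0.003]] F [-0.74 -0.39 -0.35] w 0.0308 q [ 0.68  0.12 -0.66  1.95  0.08  1.09 -1.68]
```

Still closing (31 mm); let it finish.

>>> {"api": "arm_command", "payload": {"targets": [[220,0,0,0,0,0,0],[220,0,0,0,0,0,0],[220,0,0,0,0,0,0]]}}

```text
time: 12.5
ee_pos: [0.4633, -0.0678, 0.1252]
eef_rot: [0.525, 0.476, -0.522, 0.475]
ft_force: [0.8, 5.1, -0.2]
width: 0.0263
```

```bash
python3 - <<'E'
from h import *
show()
# arc in tool frame: tool x=down, tool y=+bath x
for th in np.arange(0,1.48,0.105):
    a=np.arctan2(38,-157)-th;r=np.hypot(157,38)
    dx=r*np.cos(a)+157;dz=r*np.sin(a)-38
    print(round(th,3),"x",round(-dz,1),"y",round(dx,1))
E
```

```text
t 12.5 pos [ 0.4633 -0.0678  0.1252] bath [-0.068   0.0043  0.1252] 
M(bath) [[0.0, 1.0, 0.005], [0.004, 0.005, -1.0], [-1.0, 0.0, -0.004]] F [ 0.82  5.07 -0.17] w 0.0263 q [ 0.68  0.12 -0.66  1.95  0.08  1.09 -1.68]
0.0 x 0.0 y 0.0
0.105 x -16.2 y 4.8
0.21 x -31.9 y 11.4
0.315 x -46.8 y 19.5
0.42 x -60.7 y 29.1
0.525 x -73.6 y 40.2
0.63 x -85.2 y 52.5
0.735 x -95.5 y 66.0
0.84 x -104.3 y 80.5
0.945 x -111.5 y 95.8
1.05 x -117.1 y 111.8
1.155 x -121.0 y 128.3
1.26 x -123.1 y 145.2
1.365 x -123.5 y 162.1
1.47 x -122.0 y 179.0
```

>>> {"api": "arm_command", "payload": {"targets": [[220,0,0,0,0,0,0],[220,-4,1,0,0,0,0],[220,-8,2.2,0,0,0,0],[220,-12,3.5,0,0,0,0],[220,-16.2,4.8,0,0,0,0],[220,-24,8,0,0,0,0],[220,-31.9,11.4,0,0,0,0],[220,-31.9,11.4,0,0,0,0]]}}

```text
time: 13.3
ee_pos: [0.4748, -0.0691, 0.1577]
eef_rot: [0.525, 0.476, -0.522, 0.475]
ft_force: [-0.0, 4.9, -2.0]
width: 0.0261
```

```bash
python3 - <<'E'
from h import *
show()
cv2.imwrite("pics/s11.png",cv2.resize(camera("side")[130:260,170:290],None,fx=4.5,fy=4.5)[:,:,::-1])
cv2.imwrite("pics/w11.png",camera("wrist")[:,:,::-1])
E
```

```text
t 13.3 pos [ 0.4748 -0.0691  0.1577] bath [-0.0564  0.0043  0.1577] 
M(bath) [[0.0, 1.0, 0.005], [0.004, 0.005, -1.0], [-1.0, 0.0, -0.004]] F [-0.04  4.89 -1.96] w 0.0261 q [ 0.68  0.11 -0.66  1.89  0.07  1.17 -1.67]
```

View pics/s11.png

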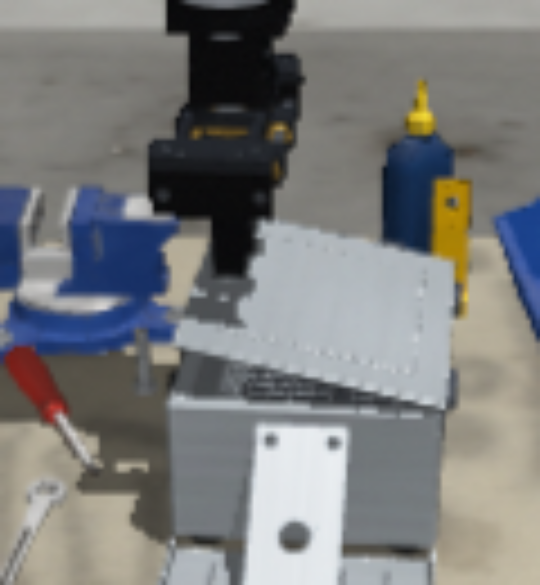

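View pics/w11.png

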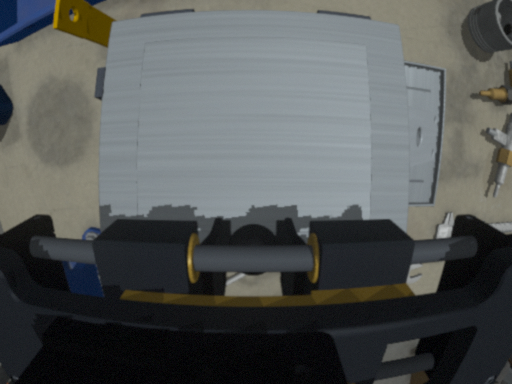

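>>> {"api": "arm_command", "payload": {"targets": [[220,-3.5,1.8,0,0,0,0],[220,-9,4.7,0,0,0,0],[220,-14.9,8.1,0,0,0,0],[220,-22,12.8,0,0,0,0],[220,-28.8,17.7,0,0,0,0],[220,-35.4,23.1,0,0,0,0],[220,-41.7,28.8,0,0,0,0],[220,-47.7,34.8,0,0,0,0],[220,-53.3,41.1,0,0,0,0],[220,-53.3,41.1,0,0,0,0]]}}

```text
time: 14.4
ee_pos: [0.5159, -0.0734, 0.2109]
eef_rot: [0.525, 0.476, -0.522, 0.475]
ft_force: [-1.6, 5.0, -0.8]
width: 0.0269
```

```bash
python3 - <<'E'
from h import *
show()
cv2.imwrite("pics/s12.png",cv2.resize(camera("side")[110:260,170:290],None,fx=4,fy=4)[:,:,::-1])
E
```

```text
t 14.4 pos [ 0.5159 -0.0734  0.2109] bath [-0.0151  0.0041  0.2109] 
M(bath) [[0.0, 1.0, 0.005], [0.004, 0.005, -1.0], [-1.0, 0.0, -0.004]] F [-1.58  5.03 -0.81] w 0.0269 q [ 0.65  0.16 -0.65  1.72  0.1   1.29 -1.69]
```

View pics/s12.png

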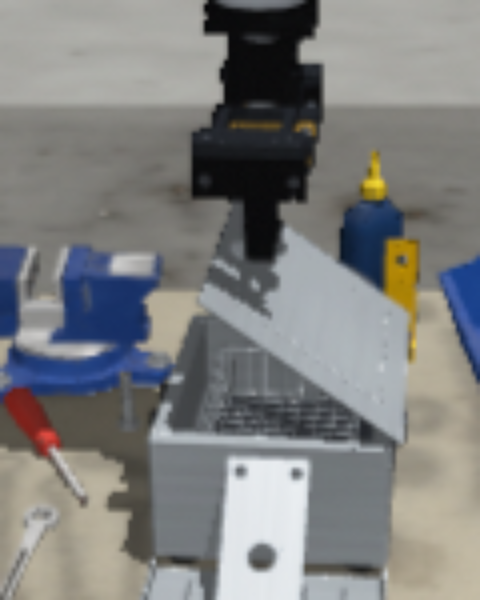

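>>> {"api": "arm_command", "payload": {"targets": [[220,-2.5,3.1,0,0,0,0],[220,-6.3,8,0,0,0,0],[220,-10.3,13.5,0,0,0,0],[220,-14.8,20.6,0,0,0,0],[220,-19.1,28,0,0,0,0],[220,-22.9,35.5,0,0,0,0],[220,-26.3,43.3,0,0,0,0],[220,-29.3,51.2,0,0,0,0],[220,-31.9,59.3,0,0,0,0],[220,-31.9,59.3,0,0,0,0]]}}

```text
time: 15.45
ee_pos: [0.5754, -0.0797, 0.2426]
eef_rot: [0.525, 0.476, -0.522, 0.475]
ft_force: [-1.3, 4.0, 1.6]
width: 0.0266
```

```bash
python3 - <<'E'
from h import *
show()
cv2.imwrite("pics/s13.png",cv2.resize(camera("side")[90:260,170:300],None,fx=3.5,fy=3.5)[:,:,::-1])
E
```

```text
t 15.45 pos [ 0.5754 -0.0797  0.2426] bath [0.0447 0.0038 0.2426] 
M(bath) [[0.001, 1.0, 0.004], [0.004, 0.004, -1.0], [-1.0, 0.001, -0.004]] F [-1.26  4.03  1.59] w 0.0266 q [ 0.59  0.29 -0.64  1.53  0.17  1.38 -1.73]
```

View pics/s13.png

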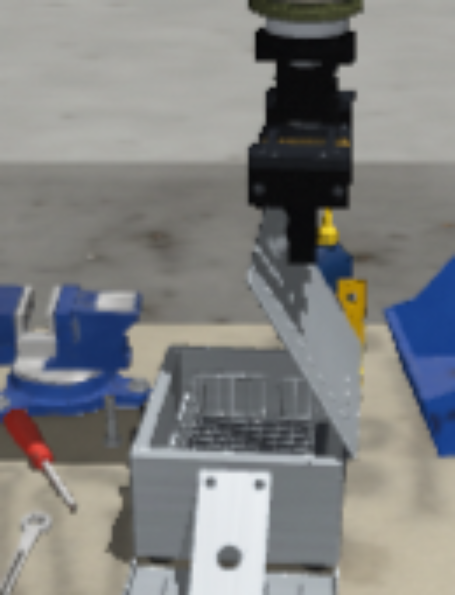

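>>> {"api": "arm_command", "payload": {"targets": [[220,-1,4,0,0,0,0],[220,-2.4,9.5,0,0,0,0],[220,-3.9,16.5,0,0,0,0],[220,-5.1,24.9,0,0,0,0],[220,-6,33.4,0,0,0,0],[220,-6.4,41.8,0,0,0,0],[220,-6.4,50.3,0,0,0,0],[220,-6.1,56,0,0,0,0],[220,-6.1,56,0,0,0,0],[220,-6.1,56,0,0,0,0]]}}

```text
time: 16.5
ee_pos: [0.6302, -0.0856, 0.2486]
eef_rot: [0.525, 0.476, -0.523, 0.475]
ft_force: [0.3, 3.2, 1.7]
width: 0.0268
```

```bash
python3 - <<'E'
from h import *
show()
g=(read_state()["ee_pos"]+R.from_quat(read_state()["eef_rot"]).as_matrix()@[-.019,0,0])
d=RB.T@(g-C)-[.09,0,.106];a=np.arctan2(38,-157)-np.arctan2(d[2],d[0]);print("knob-hinge",d,"r",np.hypot(d[0],d[2]),"lid est",a)
cv2.imwrite("pics/s14.png",cv2.resize(camera("side")[90:260,170:300],None,fx=3.5,fy=3.5,interpolation=cv2.INTER_CUBIC)[:,:,::-1])
cv2.imwrite("pics/w14.png",camera("wrist")[:,:,::-1])
E
```

```text
t 16.5 pos [ 0.6302 -0.0856  0.2486] bath [0.0999 0.0035 0.2486] 
M(bath) [[0.001, 1.0, 0.004], [0.003, 0.004, -1.0], [-1.0, 0.001, -0.003]] F [0.31 3.2  1.74] w 0.0268 q [ 0.52  0.41 -0.63  1.36  0.24  1.44 -1.76]
knob-hinge [0.00986898 0.00344108 0.16161376] r 0.1619148034516804 lid est 1.394314503154947
```

View pics/s14.png

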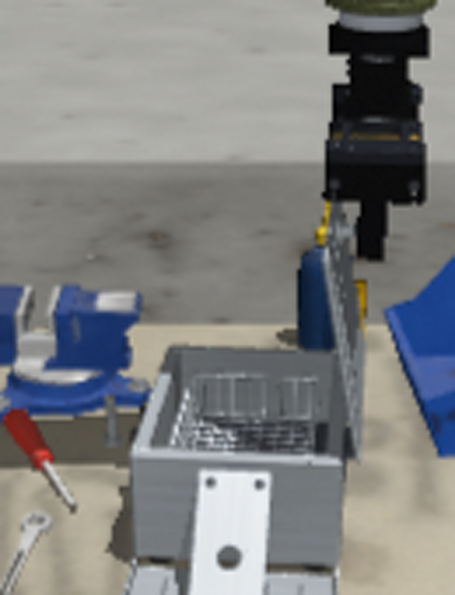

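View pics/w14.png

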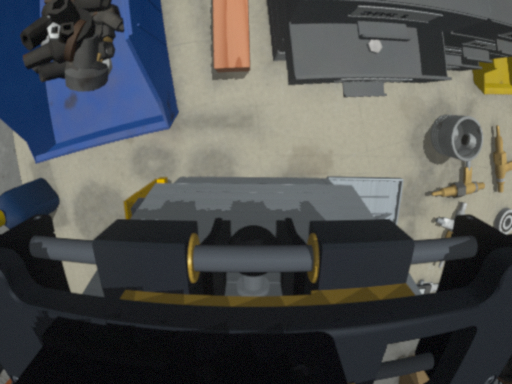

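>>> {"api": "arm_command", "payload": {"targets": [[220,0.2,2.5,0,0,0,0],[220,0.5,5.5,0,0,0,0],[220,0.9,8.5,0,0,0,0],[220,1.3,11.2,0,0,0,0],[220,1.3,11.2,0,0,0,0],[220,1.3,11.2,0,0,0,0],[220,1.3,11.2,0,0,0,0]]}}

```text
time: 17.3
ee_pos: [0.6413, -0.0867, 0.2474]
eef_rot: [0.525, 0.476, -0.523, 0.475]
ft_force: [-0.3, 0.6, 4.1]
width: 0.0267
```

```bash
python3 - <<'E'
from h import *
show()
g=(read_state()["ee_pos"]+R.from_quat(read_state()["eef_rot"]).as_matrix()@[-.019,0,0])
d=RB.T@(g-C)-[.09,0,.106];a=np.arctan2(38,-157)-np.arctan2(d[2],d[0]);print("knob-hinge",d,"r",np.hypot(d[0],d[2]),"lid est",a)
im=camera("side");cv2.imwrite("pics/side15.png",im[:,:,::-1])
cv2.imwrite("pics/s15.png",cv2.resize(im[130:230,230:300],None,fx=6,fy=6,interpolation=cv2.INTER_CUBIC)[:,:,::-1])
im=camera("top");cv2.imwrite("pics/t15.png",cv2.resize(im[130:240,210:350],None,fx=5,fy=5,interpolation=cv2.INTER_CUBIC)[:,:,::-1])
# predicted right lid edge in side view at several angles: lid-frame upper face, from hinge z offset 10mm, y=-0.106
for th in (1.41,1.47,1.53):
    pts=[]
    for L,h in ((-175,10),(-175,4),(-60,10)):
        c,s=np.cos(th),np.sin(th);x=L*c+h*s;z=-L*s+h*c
        pts.append(((proj("side",b2w([.09+x/1000,-.106,.106+z/1000]))+.5-[230,130])*6).round(0))
    print(th,pts)
E
```

```text
t 17.3 pos [ 0.6413 -0.0867  0.2474] bath [0.1111 0.0035 0.2474] 
M(bath) [[0.001, 1.0, 0.004], [0.003, 0.004, -1.0], [-1.0, 0.001, -0.003]] F [-0.25  0.64  4.07] w 0.0267 q [ 0.51  0.44 -0.62  1.33  0.25  1.45 -1.76]
knob-hinge [0.02104538 0.00342527 0.16041645] r 0.1617910587359783 lid est 1.4637722215494333
1.41 [array([212., 205.]), array([198., 207.]), array([247., 444.])]
1.47 [array([237., 204.]), array([223., 205.]), array([256., 445.])]
1.53 [array([262., 205.]), array([247., 205.]), array([264., 446.])]
```

View pics/s15.png

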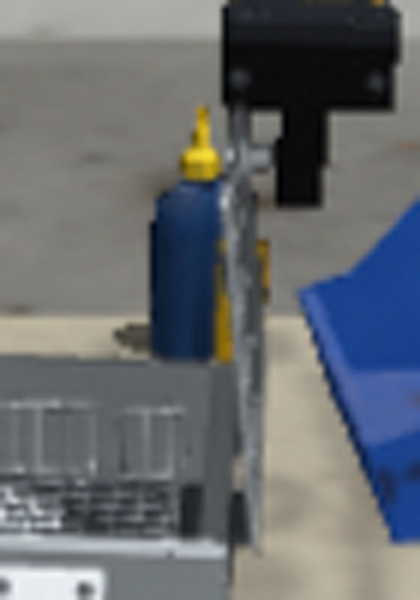

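View pics/t15.png

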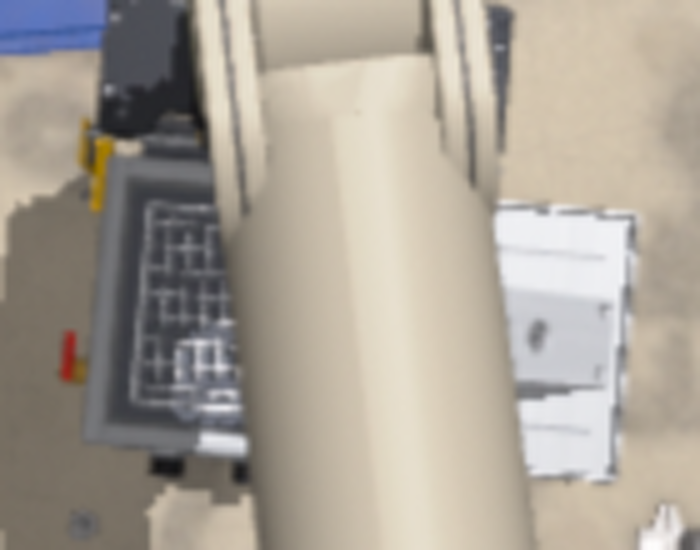

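```bash
python3 - <<'E'
import cv2
im=cv2.imread("pics/side15.png");cv2.imwrite("pics/s15b.png",cv2.resize(im[140:225,250:290],None,fx=7,fy=7,interpolation=cv2.INTER_NEAREST))
from h import *
for th in (1.41,1.47,1.53):
    for yy in (-.106,.106):
        o=[]
        for L,h in ((-175,10),(-175,4),(-100,10),(-3,10)):
            c,s=np.cos(th),np.sin(th);x=L*c+h*s;z=-L*s+h*c
            o.append(((proj("side",b2w([.09+x/1000,yy,.106+z/1000]))+.5-[250,140])*7).round(0).tolist())
        print(th,yy,o)
E
```

```text
1.41 -0.106 [[107.0, 169.0], [91.0, 171.0], [135.0, 354.0], [168.0, 577.0]]
1.41 0.106 [[125.0, -8.0], [111.0, -7.0], [147.0, 152.0], [175.0, 348.0]]
1.47 -0.106 [[136.0, 168.0], [120.0, 169.0], [151.0, 355.0], [168.0, 578.0]]
1.47 0.106 [[149.0, -9.0], [135.0, -9.0], [161.0, 152.0], [175.0, 349.0]]
1.53 -0.106 [[165.0, 169.0], [149.0, 169.0], [167.0, 356.0], [169.0, 580.0]]
1.53 0.106 [[173.0, -9.0], [159.0, -9.0], [174.0, 153.0], [176.0, 350.0]]
```

View pics/s15b.png

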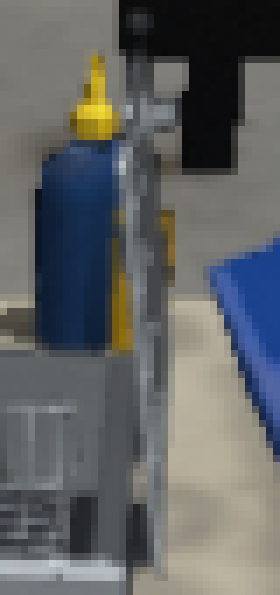

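>>> {"api": "arm_command", "payload": {"targets": [[220,-0.6,0.3,0,0,0,0],[220,-0.6,0.3,0,0,0,0],[220,-0.6,0.3,0,0,0,0],[220,-0.6,0.3,0,0,0,0],[220,-0.6,0.3,0,0,0,0]]}}

```text
time: 17.9
ee_pos: [0.6414, -0.0867, 0.2475]
eef_rot: [0.524, 0.476, -0.523, 0.474]
ft_force: [-0.4, 0.8, -0.6]
width: 0.0266
```

```bash
python3 - <<'E'
from h import *
show();print(abs(read_state()["joint_vel"]).max())
im=camera("side");cv2.imwrite("pics/s16.png",cv2.resize(im[130:310,190:310],None,fx=3.3,fy=3.3,interpolation=cv2.INTER_CUBIC)[:,:,::-1])
im=camera("wrist");cv2.imwrite("pics/w16.png",im[:,:,::-1])
E
```

```text
t 17.9 pos [ 0.6414 -0.0867  0.2475] bath [0.1111 0.0035 0.2475] 
M(bath) [[-0.0, 1.0, 0.004], [0.003, 0.004, -1.0], [-1.0, -0.0, -0.003]] F [-0.4   0.76 -0.55] w 0.0266 q [ 0.51  0.44 -0.62  1.33  0.25  1.45 -1.76]
0.0014052458710878445
```

View pics/s16.png

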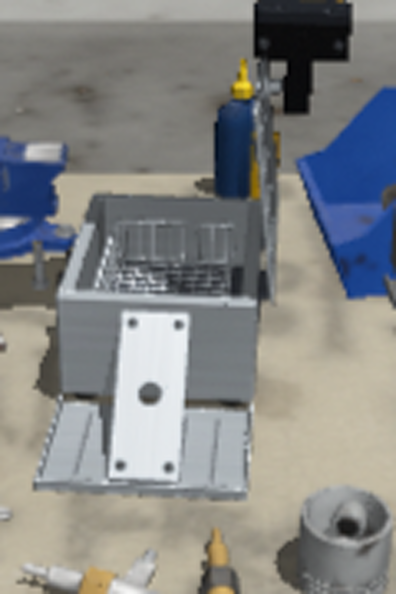

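View pics/w16.png

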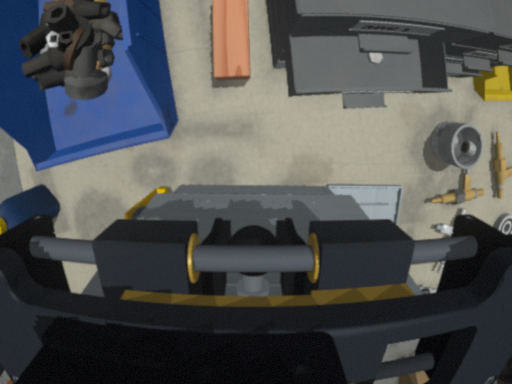

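```bash
python3 -c "
from bench import *
print(close_job())"
```

```text
the job is handed in; nothing more can be done
None
```

The cover plate is draining in the drip tray, and I handed in with the gripper holding the lid by its knob, steady at the balance point. The job took about 18 s.

- **Plate:** the side camera shows it leaning between the tray floor and the right-hand wall. It is about 0.8 rad off vertical, with its middle about 60 mm from the wall. It was let go while the lid was still shut, and was still in place in the last picture.
- **Lid:** the arm position puts it at about 1.46–1.47 rad, and its edge in the side view at about 1.47–1.48 rad. Both are within the 0.06 rad allowed. At the end the wrist force was below 1 N and the arm was still.
- **Other parts:** I kept clear of the injectors, piston and oil bottle. Those in the last pictures stand where they were; I did not measure them.
- **Not confirmed or not in agreement:**
  - The grip on the 28 mm knob reads about 26.6 mm, a little narrower than expected, but it held throughout.
  - The side camera put the far lid corners up to about 11 mm away from the top camera's reading. The knob position agreed to about 3 mm.
  - I did not check the ear hole against the stay-plate hole directly. Their lining up is inferred from the lid angle.

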